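# Close the mitre of a frame corner in the joining jig

## Robot

A 7-joint arm with a two-finger parallel gripper is mounted at the origin on the work surface. World frame = base frame: x ahead of the robot, y to its left, z up, the work surface at z = 0. Lengths are in m, angles in rad, forces in N, time in s.
With the tool pointing down it reaches from about 0.4 to 0.925 m from the base axis. Payload 5.6 kg.
Tool frame: the origin (TCP) lies at the very end of the fingers, on their centre line; the grasp point (between the pads) lies 19 mm behind it; z points along the fingers, y is the line along which they close (so a half turn about z gives the same grasp; the last joint's range is limited). The gripper opens to 85 mm and grips with 20 to 120 N. Pads are 22 mm wide; open, the fingers measure 114 mm over their backs; the gripper's body (76 mm by 85 mm) begins 54 mm behind the grasp point. The pads swing forward as they close: fully open they stand 13 mm farther back than shut.
Start: joints at [1.191, 0.468, -0.012, 1.603, 0.006, 1.071, -0.056], TCP at [0.215, -0.614, 0.231] pointing down, gripper open.
Joint ranges: [-2.53, 2.53], [-0.31, 2.02], [-1.57, 1.55], [0.28, 2.44], [-1.29, 4.43], [0.15, 1.84], [-2.92, 2.92]. Speed limits (rad/s): [2.57, 2.57, 3.14, 3.14, 3.14, 3.14, 3.14].

## Interface

Orientations are given as a 3x3 rotation matrix whose columns are the frame's x, y, z axes.
In Python, from workcell import observe, camera, sign_off, search_frame, silhouettes gives the robot as it stands. The module is installed in compiled form; this text tells all that it offers.
- The arm moves only by the tool move_arm, never from a script. Its argument "moves" is a list that holds one entry, the list of rows, each a list of 7 numbers: the closure, from 0 (fully open) to 1 (shut), then the shift along the tool's x, y, z in units of 30 mm (1.0 is 30 mm), then the turn, a rotation vector about the tool's x, y, z in rad. In form: [[[jaw, tx, ty, tz, wx, wy, wz], ...]]. A call has 1 to 12 rows; each row is the pose to reach, as a shift and turn from the pose commanded when the call began, along the tool's axes at that moment; what a row does not reach only later rows make up. A row lasts 1/12 s, in which the tool goes at most 41.7 mm and 7.16 degrees, less where a joint would pass 70% of its speed; a pose out of reach is approached as far as the arm can. A call with a gripper value outside its range is refused whole. The fingers move at their own pace and stop on an object; the grip force is fixed at half the most. Time passes only in rows, so rows that repeat a pose let the fingers close. It gives the time, the measured TCP pose, the force, the opening and the grip force at its end, in the units of the state.
- observe(): the state, without advancing time (a new reading comes with each control period).
- camera(name): name is "scene" or "top" or "wrist"; returns a dict with "color" (480x640x3 uint8, blue, green, red), "range_z" (480x640 float32, m along the optical axis (not along the pixel's ray), 0 where there is no reading), "fx", "fy", "cx", "cy" (pixels), "camera_from_world" (4x4, takes a point from world to camera coordinates). Camera axes: x right, y down, z forward; pixel columns grow to the right and rows downward; lengths in m; the calibration is good to about 2 mm. The wrist camera is an equidistant fisheye: a pixel r from the principal point sees the ray r / f radians off the axis. A picture is of the moment at which its call begins.
- sign_off(): hands the job in; it is judged then, once.
Trained networks look in a picture, given as the dict that the camera call returned (one of the last four; its "shot" number tells which), for a name from the list of things; names that differ only in an ending like _2 or _b are one class to them, and where a whole thing is asked for, a point or a joint stands for the part that bears it (a point fixed in the world has none). Each returns a list of dicts, best first, with "score" (0 to 1); they miss things now and then, are a little off and sometimes report something else, mostly with a low value. They report only what shows in the picture. A call takes as long as a camera call. They do not tell look-alikes from the thing itself.
- search_frame(picture, label): "extent" ([centre column, centre row, width, height] in pixels, round what is visible of it).
- silhouettes(picture, label): "pixels" (480x640 bool, what is visible of it) and "extent" ([centre column, centre row, width, height] in pixels, round what is visible of it).
The state is a dict: "t": time; "joints": joint angles; "dq": joint speeds; "effort": joint torques, N m; "position": TCP position; "eef_rot": TCP orientation; "wrist_force": force on the tool from outside, world axes, zero at the start; "moment": the same for the moment, N m; "finger_gap": finger opening in m; "grasp_force": force on a finger pad.
Only numpy, scipy, OpenCV 4.12 (cv2) and the standard library are available. Lean on these libraries where they do the work, as an engineer would, in place of code of your own. Each camera call takes 0.05 s, during which the arm holds its last target. There are 200 camera calls.

## Task

A trial corner of picture-frame moulding is being set up in the L-shaped joining jig, and one length is already clamped there. With the fingers only, push the loose length flat over the board, without picking it up, until its straight back edge lies flush along the long fence and its mitre is closed tight on the mitre of the clamped length; then take the hand away. Slide it gently so that the gilding is not knocked, and leave the jar, brush, swab block and glue bottle where they are.

Things in the scene. Friction and masses are not known exactly. Their poses are not given: they have to be found in the camera images.
- jig: fixed corner-joining jig, placed and turned (up to 17 degrees) anew each time: plywood board 360 (x) x 500 (y) x 18 mm, origin at the centre of its underside. Two pale wooden fences, 22 mm high above the board, stand at a right angle: the long one (335 mm) along y near the +x edge, its face to -x; the short one along x near the +y edge. A 17 mm gap is left where they would meet
- jig_corner (a point): the point on the board's top where the faces of the two fences would meet, at jig (+135, +200) mm; axes as the jig. The tip of the loose length belongs here
- clamped_length: the clamped length, same moulding, fixed on the jig: its back (200 mm long) is against the short fence, its 45 degree mitre face runs from the corner point inwards, 92 mm along -x and 92 mm along -y. A low toggle clamp, up to 57 mm above the board, holds its square tail at the robot's end. Frame and origin as the jig
- moulding: the loose length, dark wood with a gilt inner bead, 0.2 to 0.4 kg, lying face up and askew on the board; slides with 1 to 4 N, too wide to grip. Outline 92 mm (x) by 220 mm (y); origin under the middle of that outline, on the underside. Back edge at x = +46 mm (32 mm high), mitre at the +y end, square tail at y = -110 mm. Home: axes parallel to the jig's, origin at jig (+89, +90) mm
- moulding_tip (a point): the sharp outer tip of the loose length's mitre, at moulding (+46, +110) mm on the underside; axes as the moulding
- moulding_inner (a point): middle of the loose length's straight inner edge, at moulding (-46, -46) mm on the underside; the edge runs from y = -110 to +18 mm, parallel to the back. It is a lip from 8 to 17 mm above the board, rising to 22 mm, with a 10 mm deep rebate beneath it. The centre of mass lies level with moulding y = -20 mm
- moulding_tail (a point): middle of the loose length's square tail end, at moulding (0, -110) mm on the underside; the end is a flat upright face 92 mm wide, 18 to 32 mm high
- jar: closed glass jar with a brass lid, 62 mm across, 52 mm tall, standing on the jig's board at its edge nearest the robot; origin at the centre of its underside; to be left alone
- brush: flat brush 190 mm long lying on the bench beside the jig, handle to its -x, origin under its middle; to be left alone
- swab_block: white block 70 x 60 x 50 mm with three swab sticks standing in it (to about 105 mm), on the bench beside the jig, origin at the centre of its underside; to be left alone
- glue_bottle: small white bottle 44 mm across, 110 mm tall, on the bench at the side of the jig nearer the robot, origin at the centre of its underside; to be left alone
Not all that is in view belongs to the job. There is more than one size of the moulding; the one meant has the size given above.

How it is judged:
By the outcome, as a careful person would: the job done as asked, in the order asked, and still so for the second after the job is handed in, with the robot touching nothing.
It also fails if it takes over 48 s, if anything falls off the work surface, if the arm or the gripper's body presses on something with over 40 N, if the wrist force passes 120 N, or if a joint passes its speed limit or range.

## Working session

There is one attempt and no reset: what is moved stays moved. The work goes in short steps, Python scripts to look and compute and a tool call to move; the robot and the scene stay as the last step left them, time stands still between calls to the robot, and variables do not carry over. Pictures are saved under pics/ and viewed, at most 10 in all, crops included, and the job is handed in when it is done.

Besides the shell and the picture viewer there is one more tool, called after "Request:" as name(argument=value, ...) on one line, values as JSON. move_arm: Moves the arm, as the interface text tells. Its arguments: {"type":"object","properties":{"moves":{"type":"array","items":{"type":"array","items":{"type":"array","items":{"type":"number"}}}}},"required":["moves"]}

```bash
mkdir -p pics
cat > h.py <<'E'
import numpy as np, cv2
from workcell import observe, camera, sign_off, search_frame, silhouettes
def world(p, mask=None):
    z=p["range_z"]; v,u=np.nonzero((z>0)&(mask if mask is not None else True))
    d=z[v,u]; c=np.c_[(u-p["cx"])/p["fx"]*d,(v-p["cy"])/p["fy"]*d,d,np.ones(len(d))]
    return (np.linalg.inv(p["camera_from_world"])@c.T).T[:,:3],u,v
E
python3 - <<'E'
from h import *
s=observe(); print(s["t"],s["position"],np.round(s["eef_rot"],3).tolist())
t=camera("top"); c=camera("scene")
cv2.imwrite("pics/top.png",t["color"]); cv2.imwrite("pics/scene.png",c["color"])
for n in ["moulding","clamped_length","jig","jar","brush","swab_block","glue_bottle"]:
    for r in silhouettes(t,n)[:3]:
        P,u,v=world(t,r["pixels"]); print(n,round(r["score"],2),np.round(r["extent"]),np.round(np.median(P,0),3),np.round(np.percentile(P,[2,98],axis=0),3).tolist())
E
```

```text
0.0 [ 0.21454355 -0.61298613  0.23035962] [[0.944, 0.33, -0.001], [0.33, -0.944, 0.002], [-0.0, -0.002, -1.0]]
moulding 0.66 [128. 346.  79. 135.] [0.234 0.462 0.033] [[0.121, 0.378, 0.007], [0.387, 0.529, 0.045]]
moulding 0.64 [339. 219.  95.  46.] [ 0.561 -0.054  0.044] [[0.513, -0.139, 0.027], [0.604, 0.057, 0.053]]
moulding 0.21 [136. 238.  42.  38.] [0.493 0.439 0.049] [[0.455, 0.405, -0.001], [0.533, 0.492, 0.091]]
clamped_length 0.89 [248. 218.  45.  84.] [0.535 0.183 0.044] [[0.457, 0.133, 0.034], [0.632, 0.221, 0.053]]
jig 0.75 [313. 237. 217. 158.] [0.493 0.051 0.019] [[0.339, -0.218, 0.014], [0.686, 0.264, 0.055]]
jar 0.77 [356. 296.  28.  29.] [ 0.37  -0.069  0.07 ] [[0.345, -0.096, 0.037], [0.397, -0.044, 0.074]]
brush 0.88 [505. 232.  26.  78.] [ 0.556 -0.445  0.018] [[0.451, -0.468, 0.005], [0.623, -0.414, 0.023]]
swab_block 0.59 [135. 239.  42.  35.] [0.491 0.439 0.05 ] [[0.455, 0.405, 0.007], [0.531, 0.48, 0.094]]
glue_bottle 0.89 [506. 311.  30.  22.] [ 0.346 -0.413  0.072] [[0.326, -0.433, 0.008], [0.366, -0.403, 0.112]]
glue_bottle 0.29 [340. 219.  98.  47.] [ 0.562 -0.053  0.044] [[0.514, -0.139, 0.027], [0.605, 0.064, 0.053]]
```

View pics/top.png

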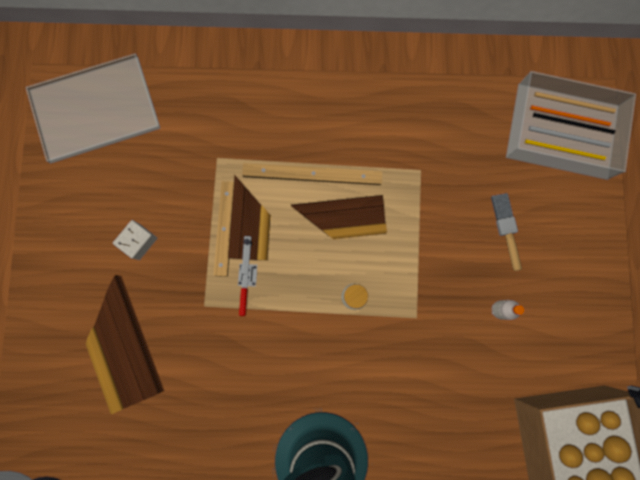

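View pics/scene.png

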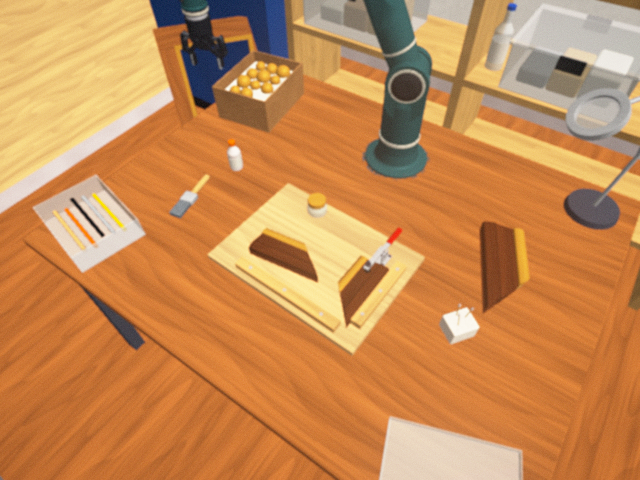

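The candidates are the dark length on the board at top (339,219), the larger one on the bench at (128,346), and the clamped one at (248,218). By the description I want the one lying askew on the board. Next I'll fit the poses and check the choice in a crop.

```bash
cat >> h.py <<'E'
from scipy.optimize import minimize
MO=np.array([[46,-110],[46,110],[-46,18],[-46,-110]])/1e3
CL=np.array([[135,200],[-65,200],[-65,108],[43,108]])/1e3
JG=np.array([[180,-250],[180,250],[-180,250],[-180,-250]])/1e3
def R2(a): return np.array([[np.cos(a),-np.sin(a)],[np.sin(a),np.cos(a)]])
def fit(poly,pts,x0):
    h=cv2.convexHull((pts*1e3).astype(np.float32)); A=cv2.contourArea(h)
    def f(x):
        q=((poly@R2(x[2]).T+x[:2])*1e3).astype(np.float32)
        i=cv2.intersectConvexConvex(h,cv2.convexHull(q))[0]
        return 1-i/(A+cv2.contourArea(q)-i)
    r=min((minimize(f,[x0[0],x0[1],x0[2]+d],method="Nelder-Mead",options=dict(initial_simplex=np.array([[x0[0],x0[1],x0[2]+d]]*4)+np.vstack([np.zeros(3),np.diag([.02,.02,.1])]),xatol=1e-5,fatol=1e-6)) for d in(-.2,0,.2)),key=lambda r:r.fun)
    return r.x,1-r.fun
def big(p,lab,u0,v0):
    for r in silhouettes(p,lab):
        e=r["extent"]
        if abs(e[0]-u0)<40 and abs(e[1]-v0)<40: return r["pixels"]
def clean(m):
    n,l,s,_=cv2.connectedComponentsWithStats(m.astype(np.uint8)); return l==1+s[1:,4].argmax()
def pix(p,P):
    c=p["camera_from_world"]@np.r_[P,1]; return c[0]/c[2]*p["fx"]+p["cx"],c[1]/c[2]*p["fy"]+p["cy"]
E
python3 - <<'E'
from h import *
t=camera("top")
P,u,v=world(t); ok=(P[:,2]>.012)&(P[:,2]<.024)&(abs(P[:,0]-.5)<.25)&(abs(P[:,1])<.33)
m=np.zeros((480,640),bool); m[v[ok],u[ok]]=1; m=clean(m); Q=world(t,m)[0]
J,s=fit(JG,Q[:,:2],[.51,.02,0.03]); print("jig",np.round(J,4),s)
m=clean(big(t,"moulding",339,219)); Q=world(t,m)[0]; Q=Q[Q[:,2]>.034]
M,s2=fit(MO,Q[:,:2],[.56,-.04,.1]); print("moulding",np.round(M,4),s2)
Q=world(t,m)[0]; print(fit(MO,Q[:,:2],[.56,-.04,.1]))
# fences
ok=(P[:,2]>.034)&(P[:,2]<.046)
L=(P[:,:2]-J[:2])@R2(J[2]); 
f=ok&(L[:,0]>.11)&(L[:,0]<.18)&(L[:,1]>-.14)&(L[:,1]<.15); 
for y in(-.12,-.06,0,.06,.12):
    k=f&(abs(L[:,1]-y)<.03); print("longfence",y,np.round(np.percentile(L[k,0],[1,10,90,99]),4),np.percentile(P[k,2],50))
f=ok&(L[:,1]>.19)&(L[:,1]<.24)
for x in(-.1,-.05,0,.05,.1):
    k=f&(abs(L[:,0]-x)<.025); print("short",x,np.round(np.percentile(L[k,1],[1,10,90,99]),4))
ml=(M[:2]-J[:2])@R2(J[2]); print("M in jig",ml,np.degrees(M[2]-J[2]))
im=cv2.resize(t["color"][150:330,195:435],None,fx=3.3,fy=3.3,interpolation=cv2.INTER_CUBIC)
def draw(poly,X,z,c):
    q=[(np.array(pix(t,np.r_[R2(X[2])@a+X[:2],z]))-[195,150]+.5)*3.3 for a in poly]; cv2.polylines(im,[np.int32(q)],True,c,1)
draw(MO,M,.044,(0,255,0)); draw(JG,J,.018,(255,0,0)); draw(CL,J,.044,(0,255,255)); draw(MO+[.089,.09],J,.018,(255,0,255))
cv2.imwrite("pics/crop.png",im)
E
```

```text
jig [ 0.5144  0.0232 -0.0392] 0.9956606652153878
moulding [ 0.5548 -0.0322  0.1309] 0.9834430252500757
(array([ 0.55443709, -0.0320455 ,  0.12654652]), np.float64(0.9179091353446679))
longfence -0.12 [0.1339 0.1361 0.1616 0.1644] 0.03997983041431585
longfence -0.06 [0.134  0.136  0.161  0.1641] 0.0400462152338269
longfence 0 [0.1338 0.1357 0.1615 0.1647] 0.0404956370773899
longfence 0.06 [0.1344 0.1361 0.1612 0.1644] 0.039802366671848444
longfence 0.12 [0.134  0.1363 0.1618 0.1648] 0.04017276327536046
short -0.1 [0.1991 0.2016 0.2266 0.2296]
short -0.05 [0.1962 0.2025 0.2267 0.2294]
short 0 [0.1994 0.2033 0.2269 0.2298]
short 0.05 [0.2009 0.2039 0.2268 0.2292]
short 0.1 [0.1972 0.2029 0.2267 0.2289]
M in jig [ 0.04251529 -0.05374494] 9.740488962570987
```

View pics/crop.png

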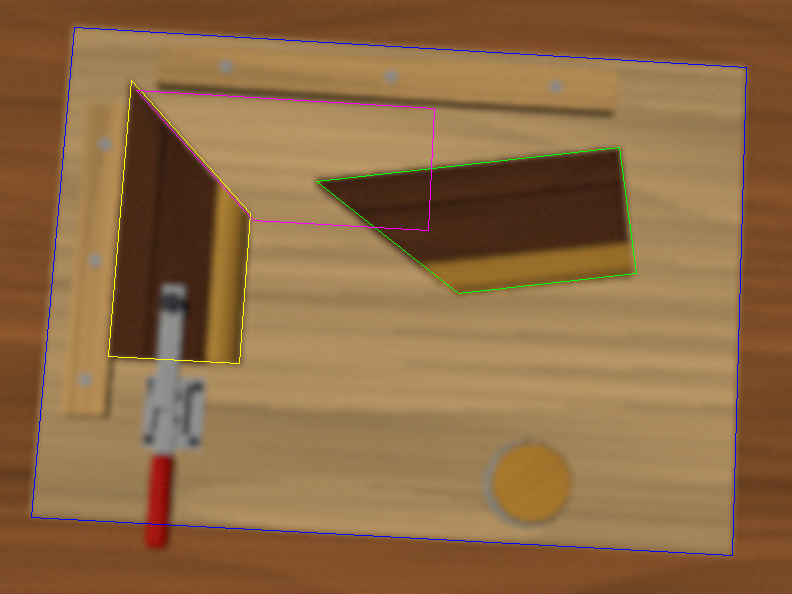

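The green fit at crop (317–635, 147–293) matches the 92 x 220 mm outline, so this is the loose length. It needs to move about +46 mm in x and +144 mm in y (jig axes), and turn -9.7°. I'll push the inner edge first with half-open fingers, then the tail.

```bash
cat >> h.py <<'E'
from scipy.spatial.transform import Rotation as Ro
J=np.array([.5144,.0232,-.0392])
def rows(*tg, s=None):
    "targets (x,y,z,yaw) world -> move rows"
    s=s or observe(); R=np.array(s["eef_rot"]); p=np.array(s["position"])
    for x,y,z,a in tg:
        T=np.array([[np.cos(a),np.sin(a),0],[np.sin(a),-np.cos(a),0],[0,0,-1]])
        print(np.round(np.r_[R.T@(np.array([x,y,z])-p)/.03,Ro.from_matrix(R.T@T).as_rotvec()],3).tolist())
E
python3 - <<'E'
from h import *
M=np.array([.5548,-.0322,.1309])
c=M[:2]+R2(M[2])@[-.046-.028,-.022]; print(c)
rows((*c,.2,M[2]),(*c,.08,M[2]),(*c,.0215,M[2]))
E
```

```text
[ 0.48430467 -0.06367075]
[14.536, -14.331, 1.042, 0.0, 0.0, 0.206]
[14.536, -14.331, 5.042, 0.0, 0.0, 0.206]
[14.536, -14.331, 6.992, 0.0, 0.0, 0.206]
```

Request:
move_arm(moves=[[[0.5, 14.54, -14.33, 1.04, 0, 0, 0.206], [0.5, 14.54, -14.33, 1.04, 0, 0, 0.206], [0.5, 14.54, -14.33, 1.04, 0, 0, 0.206], [0.5, 14.54, -14.33, 1.04, 0, 0, 0.206], [0.5, 14.54, -14.33, 1.04, 0, 0, 0.206], [0.5, 14.54, -14.33, 1.04, 0, 0, 0.206], [0.5, 14.54, -14.33, 1.04, 0, 0, 0.206], [0.5, 14.54, -14.33, 1.04, 0, 0, 0.206], [0.5, 14.54, -14.33, 1.04, 0, 0, 0.206], [0.5, 14.54, -14.33, 1.04, 0, 0, 0.206], [0.5, 14.54, -14.33, 1.04, 0, 0, 0.206], [0.5, 14.54, -14.33, 1.04, 0, 0, 0.206]]])

```text
t: 1.55
position: [0.4353, -0.1634, 0.2062]
eef_rot: [[0.992, 0.13, 0.001], [0.13, -0.992, -0.001], [0.001, 0.001, -1.0]]
wrist_force: [1.0, -0.9, 0.4]
finger_gap: 0.0428
grasp_force: 0.0
```

Run:
```python
from h import *
s=observe();print(s["t"],s["position"],s["finger_gap"]);rows((.4843,-.0637,.2,.131))
```

```text
1.55 [ 0.4352557  -0.1633977   0.20623177] 0.042783282878853086
[2.053, -3.083, 0.207, 0.001, -0.001, -0.001]
```

Request:
move_arm(moves=[[[0.5, 2.05, -3.08, 0.2, 0, 0, 0], [0.5, 2.05, -3.08, 0.2, 0, 0, 0], [0.5, 2.05, -3.08, 0.2, 0, 0, 0], [0.5, 2.05, -3.08, 2.2, 0, 0, 0], [0.5, 2.05, -3.08, 4.2, 0, 0, 0], [0.5, 2.05, -3.08, 4.2, 0, 0, 0], [0.5, 2.05, -3.08, 4.2, 0, 0, 0], [0.5, 2.05, -3.08, 4.2, 0, 0, 0]]])

```text
t: 2.22
position: [0.4824, -0.0652, 0.0789]
eef_rot: [[0.991, 0.131, -0.004], [0.131, -0.991, 0.001], [-0.004, -0.001, -1.0]]
wrist_force: [-0.1, 0.4, 0.3]
finger_gap: 0.0426
grasp_force: 0.0
```

Run:
```python
from h import *
s=observe();print(s["t"],s["position"],s["finger_gap"]);rows((.4843,-.0637,.0215,.131))
```

```text
2.2167 [ 0.48240997 -0.06521696  0.07885351] 0.04255987453020061
[0.077, -0.039, 1.912, -0.001, 0.004, 0.0]
```

Request:
move_arm(moves=[[[0.5, 0, 0, 0.7, 0, 0, 0], [0.5, 0, 0, 1.4, 0, 0, 0], [0.5, 0, 0, 1.75, 0, 0, 0], [0.5, 0, 0, 1.9, 0, 0, 0], [0.5, 0, 0, 1.9, 0, 0, 0], [0.5, 0, 0, 1.9, 0, 0, 0]]])

```text
t: 2.72
position: [0.4847, -0.0657, 0.0243]
eef_rot: [[0.991, 0.13, 0.002], [0.13, -0.991, -0.0], [0.002, 0.001, -1.0]]
wrist_force: [0.8, 0.2, -0.2]
finger_gap: 0.0428
grasp_force: 0.0
```

Run:
```python
from h import *
s=observe();print(s["t"],s["position"],s["wrist_force"]);
c=camera("scene"); cv2.imwrite("pics/down.png",cv2.resize(c["color"][170:330,200:420],None,fx=3.5,fy=3.5))
```

```text
2.7167 [ 0.48469598 -0.06569124  0.02426279] [ 0.78446249  0.15498791 -0.21230011]
```

View pics/down.png

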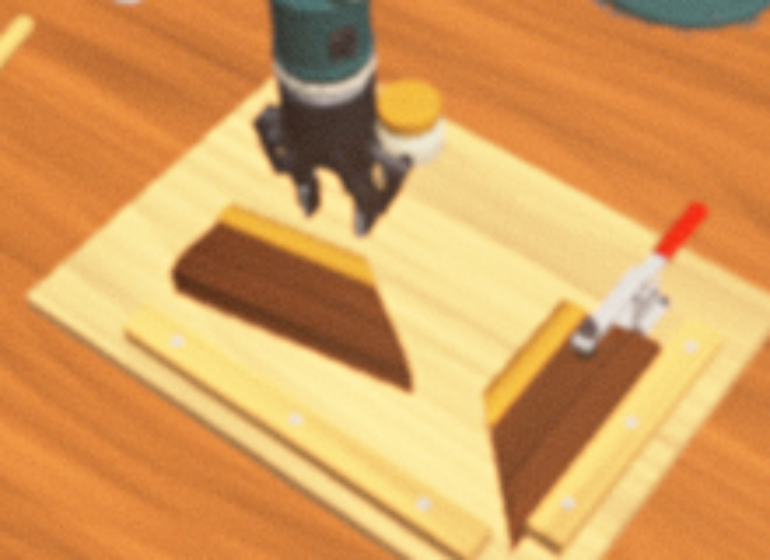

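Request:
move_arm(moves=[[[0.5, 0, 0, 0.08, 0, 0, 0], [0.5, 0.15, 0, 0.09, 0, 0, 0], [0.5, 0.3, 0, 0.09, 0, 0, 0], [0.5, 0.4, 0, 0.09, 0, 0, 0], [0.5, 0.5, -0.01, 0.09, 0, 0, 0.01], [0.5, 0.6, -0.02, 0.09, 0, 0, 0.02], [0.5, 0.7, -0.03, 0.09, 0, 0, 0.035], [0.5, 0.8, -0.04, 0.09, 0, 0, 0.05], [0.5, 0.9, -0.05, 0.09, 0, 0, 0.065], [0.5, 1.0, -0.06, 0.09, 0, 0, 0.08], [0.5, 1.1, -0.07, 0.09, 0, 0, 0.095], [0.5, 1.1, -0.07, 0.09, 0, 0, 0.095]]])

```text
t: 3.77
position: [0.5173, -0.0589, 0.0202]
eef_rot: [[0.999, 0.035, 0.002], [0.035, -0.999, 0.0], [0.002, -0.0, -1.0]]
wrist_force: [-0.6, 0.7, -0.2]
finger_gap: 0.0425
grasp_force: 0.0
```

```bash
cat >> h.py <<'E'
def look(u=339,v=219,x0=None):
    t=camera("top"); s=observe(); print(round(s["t"],2),np.round(s["position"],4),np.round(s["wrist_force"],1))
    m=None
    for r in silhouettes(t,"moulding"):
        e=r["extent"]
        if e[0]>260: m=clean(r["pixels"]); break
    if m is None: print("none"); return t
    # depth based mask, gripper excluded: points of moulding heights near it
    Q=world(t,m)[0]; Q=Q[(Q[:,2]>.034)&(Q[:,2]<.056)]
    M,sc=fit(MO,Q[:,:2],x0 or [.56,-.03,.05]); l=(M[:2]-J[:2])@R2(J[2])
    print("M",np.round(M,4),"in jig mm",np.round(l*1e3,1),"deg",round(np.degrees(M[2]-J[2]),2),"iou",round(sc,3)); return t
E
python3 - <<'E'
from h import *
t=look(); print(np.degrees(np.arctan2(*np.array(observe()["eef_rot"])[1::-1,0])))
E
```

```text
3.82 [ 0.5172 -0.059   0.0202] [ 0.3  0.7 -0.2]
M [ 0.5822 -0.0078 -0.0167] in jig mm [ 69.  -28.3] deg 1.29 iou 0.28
2.0476679579208756
```

Request:
move_arm(moves=[[[0.5, 0.1, -0.02, 0, 0, 0, 0.015], [0.5, 0.2, -0.04, 0, 0, 0, 0.03], [0.5, 0.3, -0.06, 0, 0, 0, 0.045], [0.5, 0.4, -0.08, 0, 0, 0, 0.06], [0.5, 0.5, -0.1, 0, 0, 0, 0.075], [0.5, 0.57, -0.1, 0, 0, 0, 0.075], [0.5, 0.64, -0.1, 0, 0, 0, 0.075], [0.5, 0.7, -0.1, 0, 0, 0, 0.075], [0.5, 0.7, -0.1, 0, 0, 0, 0.075]]])

```text
t: 4.62
position: [0.5375, -0.0555, 0.0201]
eef_rot: [[0.999, -0.039, 0.001], [-0.039, -0.999, -0.0], [0.001, -0.0, -1.0]]
wrist_force: [-0.9, 0.9, -1.0]
finger_gap: 0.0424
grasp_force: 0.6
```

Run:
```python
from h import *
t=look(); 
cv2.imwrite("pics/p1.png",cv2.resize(t["color"][150:330,195:435],None,fx=3.3,fy=3.3,interpolation=cv2.INTER_CUBIC))
```

```text
4.67 [ 0.5375 -0.0554  0.0201] [-1.5 -0.  -0.7]
M [ 0.6067 -0.0054  0.1212] in jig mm [ 93.3 -24.9] deg 9.19 iou 0.262
```

View pics/p1.png

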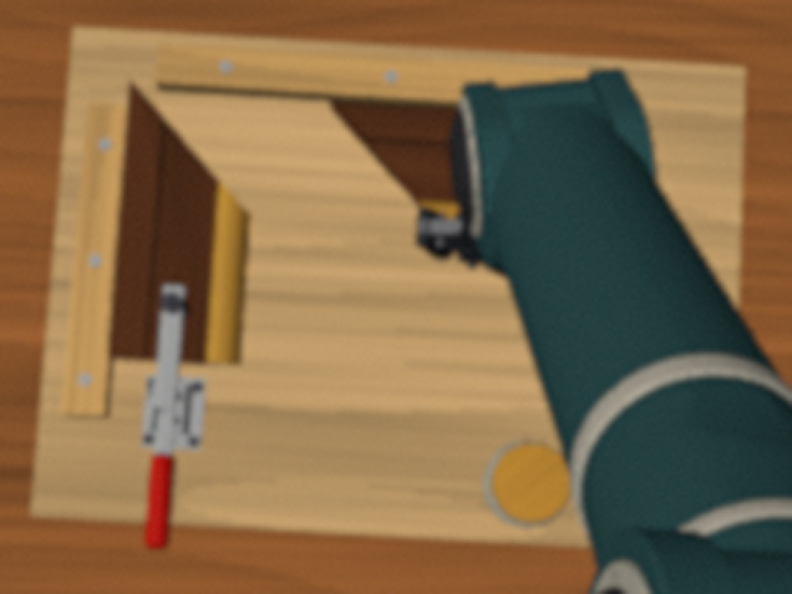

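The tip now sits at crop (330,102), a few mm from the fence. I'll ease it in the rest of the way.

Request:
move_arm(moves=[[[0.5, 0.05, 0, 0, 0, 0, 0], [0.5, 0.1, 0, 0, 0, 0, 0], [0.5, 0.13, 0, 0, 0, 0, 0], [0.5, 0.16, 0, 0, 0, 0, 0], [0.5, 0.19, 0, 0, 0, 0, 0]]])

```text
t: 5.13
position: [0.5425, -0.0556, 0.0201]
eef_rot: [[0.999, -0.039, -0.0], [-0.039, -0.999, -0.0], [-0.0, 0.0, -1.0]]
wrist_force: [-3.5, 0.3, 2.2]
finger_gap: 0.0426
grasp_force: 1.8
```

Request:
move_arm(moves=[[[0.5, 0.03, 0, 0, 0, 0, 0], [0.5, 0.06, 0, 0, 0, 0, 0], [0.5, 0.08, 0, 0, 0, 0, 0]]])

```text
t: 5.38
position: [0.5444, -0.0557, 0.0201]
eef_rot: [[0.999, -0.039, -0.002], [-0.039, -0.999, -0.0], [-0.002, 0.0, -1.0]]
wrist_force: [-5.6, 0.3, 5.7]
finger_gap: 0.0427
grasp_force: 3.1
```

Request:
move_arm(moves=[[[0.5, -0.1, 0, 0, 0, 0, 0], [0.5, -0.5, 0, 0, 0, 0, 0], [0.5, -1, 0, 0, 0, 0, 0], [0.5, -1, 0, -1, 0, 0, 0], [0.5, -1, 0, -2, 0, 0, 0], [0.5, -1, 0, -3, 0, 0, 0], [0.5, -1, 1.2, -3, 0, 0, 0], [0.5, -1, 2.4, -3, 0, 0, 0], [0.5, 0, 3.6, -3, 0, 0, 0], [0.5, 0, 4.8, -3, 0, 0, 0], [0.5, 0, 6, -3, 0, 0, 0], [0.5, 0, 6, -3, 0, 0, 0]]])

```text
t: 6.38
position: [0.5377, -0.2459, 0.1105]
eef_rot: [[0.999, -0.05, 0.003], [-0.05, -0.999, -0.006], [0.003, 0.006, -1.0]]
wrist_force: [-0.5, -1.3, -1.6]
finger_gap: 0.0429
grasp_force: 0.0
```

Run:
```python
from h import *
t=look(); print(np.round(observe()["joints"],2))
c=J[:2]+R2(J[2])@[.089,-.164-.035]; print(c)
rows((*c,.11,J[2]+np.pi/2),(*c,.11,J[2]-np.pi/2))
cv2.imwrite("pics/p2.png",cv2.resize(t["color"][150:330,195:435],None,fx=3.3,fy=3.3,interpolation=cv2.INTER_CUBIC))
```

```text
6.43 [ 0.5379 -0.2415  0.1102] [-1.3  0.4  0.2]
M [0.5678 0.0092 0.2311] in jig mm [ 53.9 -11.9] deg 15.49 iou 0.125
[ 0.5   0.52 -0.18  1.84  0.13  0.79 -1.36]
[ 0.59553283 -0.17913503]
[1.825, -2.041, 0.005, 0.002, -0.001, -1.575]
[1.825, -2.041, 0.005, -0.001, -0.002, 1.567]
```

View pics/p2.png

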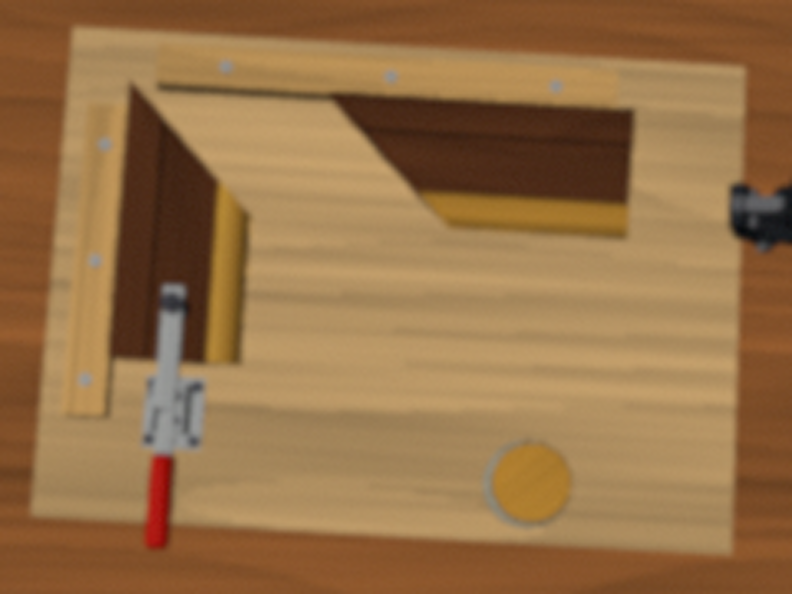

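Back edge is along the fence, with the tip at crop (332,95) and the tail at about x=630. The gripper goes behind the tail next.

Request:
move_arm(moves=[[[0.5, 0.9, -0.7, 0, 0, 0, -0.12], [0.5, 1.7, -1.4, 0, 0, 0, -0.24], [0.5, 1.7, -1.7, 0, 0, 0, -0.36], [0.5, 1.7, -1.7, 0, 0, 0, -0.48], [0.5, 1.7, -1.7, 0, 0, 0, -0.6], [0.5, 1.7, -1.7, 0, 0, 0, -0.72], [0.5, 1.7, -1.7, 0, 0, 0, -0.84], [0.5, 1.7, -1.7, 0, 0, 0, -0.96], [0.5, 1.7, -1.7, 0, 0, 0, -1.08], [0.5, 1.7, -1.7, 0, 0, 0, -1.2], [0.5, 1.7, -1.7, 0, 0, 0, -1.32], [0.5, 1.7, -1.7, 0, 0, 0, -1.44]]])

```text
t: 7.48
position: [0.5917, -0.1844, 0.1105]
eef_rot: [[0.161, 0.987, 0.002], [0.987, -0.161, 0.001], [0.001, 0.002, -1.0]]
wrist_force: [-0.6, -0.4, 0.8]
finger_gap: 0.043
grasp_force: 0.0
```

Request:
move_arm(moves=[[[0.5, 0, 0, 0, 0, 0, -0.125], [0.5, 0, 0, 0, 0, 0, -0.125], [0.5, 0, 0, 0, 0, 0, -0.125]]])

```text
t: 7.73
position: [0.5913, -0.1851, 0.1103]
eef_rot: [[0.047, 0.999, 0.001], [0.999, -0.047, 0.001], [0.001, 0.001, -1.0]]
wrist_force: [0.6, -0.2, 0.3]
finger_gap: 0.0427
grasp_force: 0.0
```

Run:
```python
from h import *
s=observe();print(s["t"],s["position"],np.round(s["joints"],2))
c=J[:2]+R2(J[2])@[.085,-.164-.035]; print(c)
rows((*c,.11,J[2]+np.pi/2),(*c,.0215,J[2]+np.pi/2))
```

```text
7.7333 [ 0.59134921 -0.18512739  0.11026192] [ 0.66  0.64 -0.56  1.74  0.42  0.88 -0.13]
[ 0.5915359  -0.17897827]
[0.205, -0.003, 0.009, 0.001, -0.001, -0.007]
[0.202, -0.006, 2.959, 0.001, -0.001, -0.007]
```

Request:
move_arm(moves=[[[0.5, 0, 0, 1, 0, 0, -0.007], [0.5, 0, 0, 2, 0, 0, -0.007], [0.5, 0, 0, 2.6, 0, 0, -0.007], [0.5, 0, 0, 2.9, 0, 0, -0.007], [0.5, 0.1, 0, 2.95, 0, 0, -0.007], [0.5, 0.25, 0, 2.95, 0, 0, -0.007], [0.5, 0.4, 0, 2.95, 0, 0, -0.007], [0.5, 0.5, 0, 2.95, 0, 0, -0.007], [0.5, 0.6, 0, 2.95, 0, 0, -0.007], [0.5, 0.7, 0, 2.95, 0, 0, -0.007], [0.5, 0.8, 0, 2.95, 0, 0, -0.007], [0.5, 0.9, 0, 2.95, 0, 0, -0.007]]])

```text
t: 8.73
position: [0.5922, -0.1595, 0.022]
eef_rot: [[0.038, 0.999, 0.0], [0.999, -0.038, -0.0], [-0.0, 0.0, -1.0]]
wrist_force: [0.9, -0.6, 0.1]
finger_gap: 0.0427
grasp_force: 0.0
```

Run:
```python
from h import *
s=observe();print(s["t"],s["position"],s["wrist_force"],"jig",(s["position"][:2]-J[:2])@R2(J[2]), np.arctan2(s["eef_rot"][1][0],s["eef_rot"][0][0])-np.pi/2)
c=J[:2]+R2(J[2])@[.085,-.044]
rows((*c,.0215,J[2]+np.pi/2))
```

```text
8.7333 [ 0.59223681 -0.1595278   0.02197249] [ 0.90879662 -0.56043153  0.10778499] jig [ 0.0849381  -0.17953701] -0.038345946935708364
[4.518, 0.006, 0.015, 0.0, 0.0, 0.001]
```

Request:
move_arm(moves=[[[0.5, 0.07, 0, 0, 0, 0, 0], [0.5, 0.14, 0, 0, 0, 0, 0], [0.5, 0.24, 0, 0, 0, 0, 0], [0.5, 0.34, 0, 0, 0, 0, 0], [0.5, 0.44, 0, 0, 0, 0, 0], [0.5, 0.54, 0, 0, 0, 0, 0], [0.5, 0.64, 0, 0, 0, 0, 0], [0.5, 0.74, 0, 0, 0, 0, 0], [0.5, 0.84, 0, 0, 0, 0, 0], [0.5, 0.94, 0, 0, 0, 0, 0], [0.5, 1.04, 0, 0, 0, 0, 0], [0.5, 1.14, 0, 0, 0, 0, 0]]])

```text
t: 9.73
position: [0.5934, -0.1252, 0.0216]
eef_rot: [[0.038, 0.999, -0.0], [0.999, -0.038, -0.0], [-0.0, -0.0, -1.0]]
wrist_force: [-0.1, -2.1, 1.3]
finger_gap: 0.0425
grasp_force: 1.2
```

Request:
move_arm(moves=[[[0.5, 0.1, 0, 0, 0, 0, 0], [0.5, 0.2, 0, 0, 0, 0, 0], [0.5, 0.3, 0, 0, 0, 0, 0], [0.5, 0.4, 0, 0, 0, 0, 0], [0.5, 0.5, 0, 0, 0, 0, 0], [0.5, 0.6, 0, 0, 0, 0, 0], [0.5, 0.7, 0, 0, 0, 0, 0], [0.5, 0.8, 0, 0, 0, 0, 0], [0.5, 0.9, 0, 0, 0, 0, 0], [0.5, 1.0, 0, 0, 0, 0, 0], [0.5, 1.1, 0, 0, 0, 0, 0], [0.5, 1.2, 0, 0, 0, 0, 0]]])

```text
t: 10.73
position: [0.5948, -0.0892, 0.0216]
eef_rot: [[0.038, 0.999, -0.0], [0.999, -0.038, -0.0], [-0.0, -0.0, -1.0]]
wrist_force: [-0.4, -1.7, 0.6]
finger_gap: 0.0427
grasp_force: 1.2
```

Run:
```python
from h import *
s=observe();print(s["t"],s["wrist_force"],"jig",(s["position"][:2]-J[:2])@R2(J[2]), np.arctan2(s["eef_rot"][1][0],s["eef_rot"][0][0])-np.pi/2)
t=camera("top")
cv2.imwrite("pics/p3.png",cv2.resize(t["color"][150:330,195:435],None,fx=3.3,fy=3.3,interpolation=cv2.INTER_CUBIC))
c=J[:2]+R2(J[2])@[.085,-.031]
rows((*c,.0215,J[2]+np.pi/2))
```

```text
10.7333 [-0.43440744 -1.66141107  0.56960425] jig [ 0.08470895 -0.10920458] -0.03805982200181823
[2.571, 0.015, 0.006, 0.0, -0.001, 0.002]
```

View pics/p3.png

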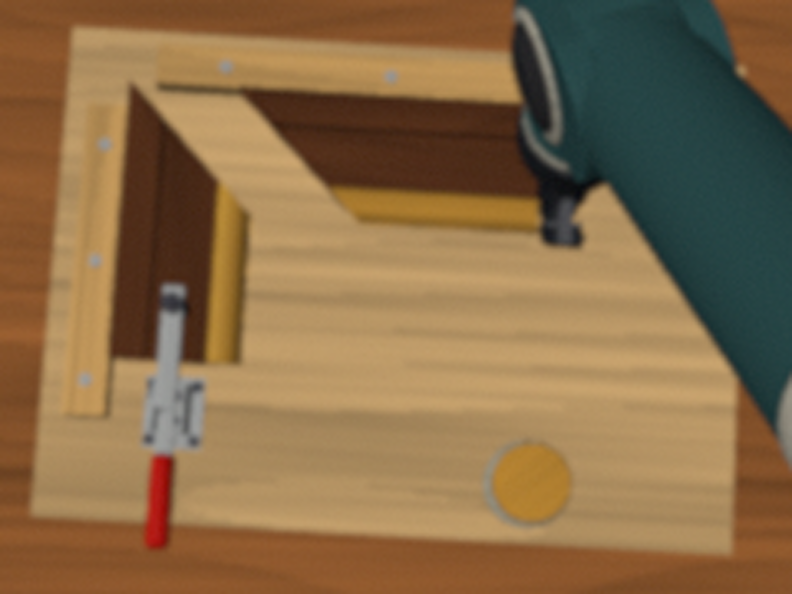

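The length is sliding flush along the fence, tip at crop (242,92), about 77 mm to go.

Request:
move_arm(moves=[[[0.5, 0.1, 0, 0, 0, 0, 0], [0.5, 0.2, 0, 0, 0, 0, 0], [0.5, 0.3, 0, 0, 0, 0, 0], [0.5, 0.4, 0, 0, 0, 0, 0], [0.5, 0.5, 0, 0, 0, 0, 0], [0.5, 0.6, 0, 0, 0, 0, 0], [0.5, 0.7, 0, 0, 0, 0, 0], [0.5, 0.8, 0, 0, 0, 0, 0], [0.5, 0.9, 0, 0, 0, 0, 0], [0.5, 1.0, 0, 0, 0, 0, 0], [0.5, 1.1, 0, 0, 0, 0, 0], [0.5, 1.2, 0, 0, 0, 0, 0]]])

```text
t: 11.78
position: [0.5961, -0.0533, 0.0216]
eef_rot: [[0.038, 0.999, -0.0], [0.999, -0.038, -0.0], [-0.0, -0.0, -1.0]]
wrist_force: [0.5, -1.2, 0.5]
finger_gap: 0.0431
grasp_force: 1.2
```

Request:
move_arm(moves=[[[0.5, 0.1, 0, 0, 0, 0, 0], [0.5, 0.2, 0, 0, 0, 0, 0], [0.5, 0.3, 0, 0, 0, 0, 0], [0.5, 0.4, 0, 0, 0, 0, 0], [0.5, 0.5, 0, 0, 0, 0, 0], [0.5, 0.6, 0, 0, 0, 0, 0], [0.5, 0.7, 0, 0, 0, 0, 0], [0.5, 0.8, 0, 0, 0, 0, 0], [0.5, 0.9, 0, 0, 0, 0, 0], [0.5, 1.0, 0, 0, 0, 0, 0], [0.5, 1.08, 0, 0, 0, 0, 0], [0.5, 1.12, 0, 0, 0, 0, 0]]])

```text
t: 12.78
position: [0.5974, -0.0193, 0.0216]
eef_rot: [[0.038, 0.999, -0.0], [0.999, -0.038, 0.0], [0.0, -0.0, -1.0]]
wrist_force: [0.3, -1.1, 0.3]
finger_gap: 0.0426
grasp_force: 1.2
```

Run:
```python
from h import *
s=observe();print(s["t"],s["wrist_force"],"jig",(s["position"][:2]-J[:2])@R2(J[2]), np.arctan2(s["eef_rot"][1][0],s["eef_rot"][0][0])-np.pi/2)
```

```text
12.7833 [ 0.28909943 -1.14330856  0.25881041] jig [ 0.08459668 -0.0392099 ] -0.03756218327610461
```

Expected contact is about 8 mm on, so I'll creep.

Request:
move_arm(moves=[[[0.5, 0.05, 0, 0, 0, 0, 0], [0.5, 0.1, 0, 0, 0, 0, 0], [0.5, 0.14, 0, 0, 0, 0, 0], [0.5, 0.18, 0, 0, 0, 0, 0], [0.5, 0.21, 0, 0, 0, 0, 0]]])

```text
t: 13.2
position: [0.5977, -0.0135, 0.0216]
eef_rot: [[0.038, 0.999, 0.0], [0.999, -0.038, -0.0], [-0.0, 0.0, -1.0]]
wrist_force: [-0.6, -2.7, -0.1]
finger_gap: 0.0427
grasp_force: 1.2
```

Request:
move_arm(moves=[[[0.5, 0.03, 0, 0, 0, 0, 0], [0.5, 0.06, 0, 0, 0, 0, 0]]])

```text
t: 13.37
position: [0.5977, -0.0119, 0.0216]
eef_rot: [[0.038, 0.999, -0.0], [0.999, -0.038, -0.0], [-0.0, -0.0, -1.0]]
wrist_force: [0.4, -3.2, 0.7]
finger_gap: 0.0425
grasp_force: 1.2
```

Request:
move_arm(moves=[[[0.5, 0.03, 0, 0, 0, 0, 0], [0.5, 0.05, 0, 0, 0, 0, 0]]])

```text
t: 13.53
position: [0.5977, -0.0107, 0.0216]
eef_rot: [[0.038, 0.999, -0.0], [0.999, -0.038, -0.001], [-0.001, -0.0, -1.0]]
wrist_force: [-0.6, -3.9, 1.6]
finger_gap: 0.0429
grasp_force: 2.2
```

Request:
move_arm(moves=[[[0.5, 0.02, 0, 0, 0, 0, 0], [0.5, 0.04, 0, 0, 0, 0, 0]]])

```text
t: 13.7
position: [0.5977, -0.0107, 0.0216]
eef_rot: [[0.039, 0.999, -0.001], [0.999, -0.039, -0.002], [-0.002, -0.001, -1.0]]
wrist_force: [-1.0, -6.7, 2.2]
finger_gap: 0.0425
grasp_force: 3.4
```

Request:
move_arm(moves=[[[0.5, 0.03, 0, 0, 0, 0, 0], [0.5, 0.06, 0, 0, 0, 0, 0], [0.5, 0.06, 0, 0, 0, 0, 0]]])

```text
t: 13.95
position: [0.5977, -0.0106, 0.0216]
eef_rot: [[0.04, 0.999, -0.001], [0.999, -0.04, -0.004], [-0.004, -0.001, -1.0]]
wrist_force: [-0.8, -9.8, 2.5]
finger_gap: 0.0427
grasp_force: 4.4
```

The mitre is solidly seated. Backing off gently, then lifting away.

Request:
move_arm(moves=[[[0.5, -0.05, 0, 0, 0, 0, 0], [0.5, -0.15, 0, 0, 0, 0, 0], [0.5, -0.5, 0, 0, 0, 0, 0], [0.5, -1.2, 0, 0, 0, 0, 0], [0.5, -2, 0, 0, 0, 0, 0], [0.5, -2, 0, -1, 0, 0, 0], [0.5, -2, 0, -2, 0, 0, 0], [0.5, -2.5, 0, -3, 0, 0, 0], [0.5, -3.7, 0, -4, 0, 0, 0], [0.5, -4.9, 0, -4.5, 0, 0, 0], [0.5, -6, 0, -4.5, 0, 0, 0], [0.5, -6, 0, -4.5, 0, 0, 0]]])

```text
t: 14.95
position: [0.5907, -0.1974, 0.1578]
eef_rot: [[0.049, 0.999, 0.002], [0.999, -0.049, -0.006], [-0.005, 0.003, -1.0]]
wrist_force: [-0.5, -1.9, -1.8]
finger_gap: 0.0427
grasp_force: 0.0
```

Run:
```python
from h import *
t=camera("top"); print(observe()["t"],observe()["position"])
P,u,v=world(t); L=(P[:,:2]-J[:2])@R2(J[2])
for r in silhouettes(t,"moulding"): print(round(r["score"],2),np.round(r["extent"]))
m=[r["pixels"] for r in silhouettes(t,"moulding") if 240<r["extent"][0]<400 and 170<r["extent"][1]<250]
if m:
    Q=world(t,clean(m[0]))[0]; Q=Q[(Q[:,2]>.034)&(Q[:,2]<.056)]; M,s=fit(MO,Q[:,:2],[.6,.11,-.04]); print(np.round((M[:2]-J[:2])@R2(J[2])*1e3,1),np.degrees(M[2]-J[2]),s)
cv2.imwrite("pics/end.png",cv2.resize(t["color"][160:260,215:375],None,fx=5,fy=5,interpolation=cv2.INTER_CUBIC))
```

```text
15.0 [ 0.59045408 -0.19286548  0.15684643]
0.77 [283. 200.  87.  44.]
0.63 [126. 347.  79. 135.]
0.21 [356. 297.  24.  30.]
[89.6 90. ] -0.37121623358820516 0.9603567471405907
```

View pics/end.png

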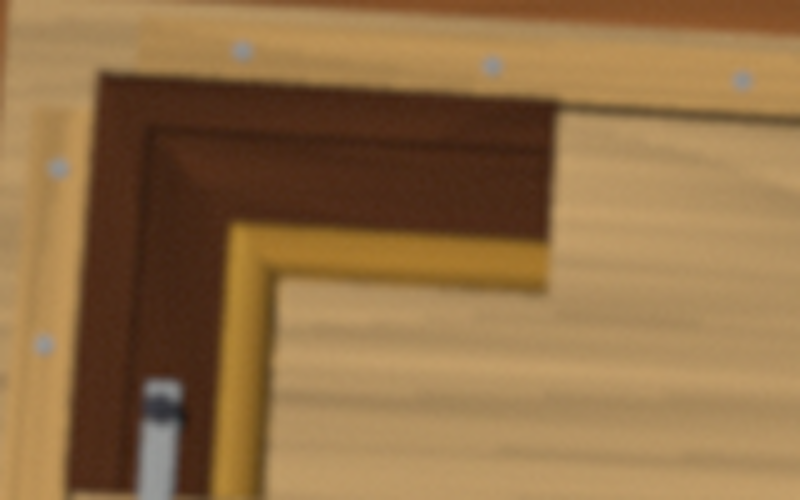

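The corner is closed from crop (100,75) to (275,275), and the back lies along the fence. The fit puts the length at jig (89.6, 90.0) mm against home (89, 90), so I'm handing in.

```bash
python3 -c "
from workcell import *
print(sign_off())"
```

```text
the job is handed in; nothing more can be done
None
```

The loose length is flush along the long fence with its mitre closed on the clamped length, the hand is clear, and the job was handed in at about 15 s; a top-camera fit put it within about 1 mm and 0.4° of home.

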